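Re-size the adjustable gel cassette rack

TASK

Pull the gel cassette straight up out of the adjustable rack, lower it upright into any slot of the draining stand and let go. Then pull up the rack's round lock knob, slide the movable post one hole closer to the fixed post, and let the lock pin go fully down into that next hole. Finish still holding the knob with the pin fully home, and leave the jar, cup and tip box where they are.

Things in the scene. Friction and masses are not known exactly. Their poses are not given: they have to be found in the camera images.
- rack: Fixed cassette rack: white base 90 (local x) x 230 mm (y -80 to +150), 10 mm thick; aluminium ladder strip along y, top 22 mm above bench, with 11 mm lock windows at y = 127, 97 (pin at first), 67, 37 mm. Fixed post at its -y end (slot bottom y = -51 mm), movable post at +y. Origin on the bench under the middle of the standing cassette; z up, y from fixed to movable post and lock.
- cassette: White-framed rigid gel cassette, 8 mm thick (local x) x 100 wide (y) x 90 high (z), about 0.13 kg; origin at the centre of its underside. At first it stands in the two posts' slots, axes along the rack's, underside 22 mm and top edge 112 mm above the bench; its upper 47 mm stick out above the posts. While there it stops the movable post from moving closer.
- stand: Grey draining stand fixed to the bench: block 120 (local x) x 132 (y) x 45 mm high with three equal empty slots open at the top, 14 mm wide in x, 108 mm long in y, at x = -34, 0 and +34 mm; slot floor 10 mm above the bench, mouths chamfered 3 mm. Origin on the bench under its centre, z up. A cassette in a slot stands or leans a little, underside 10 mm above the bench.
- slot_mid (a point): Centre of the mouth of the stand's middle slot, 45 mm above the bench.
- carriage (a joint): Slide of the movable post (knob and pin go with it) in m: about 0 at first (pin in hole at rack y = 97 mm), grows towards the fixed post (rack -y); 0.030 at the next hole (y = 67 mm), 0.060 at the one after. Friction about 1.5 N; about 1.5 mm play either way with the pin in a hole.
- lock (a joint): Lift of the lock pin in m: 0 = fully down in a hole, 0.016 = fully pulled up. The pin (8 mm, round end) is clear of the strip above 0.010. A spring pushes it down, 4.5 N at 0 and 6.9 N at 0.016; let go between holes it rides on the strip at about 0.010, over a hole it drops in.
- knob: Black upright cylindrical lock knob, 26 mm diameter, 28 mm high, above the carriage block (43 mm high, collar to 49 mm). Origin at its centre, 76 mm above the bench with the pin down, at first at rack x = 0, y = 97 mm; z up. The movable post's nearest face is 38 mm from its centre. Pulling it up pulls the pin; moving it along the rack slides the movable post.
- next_hole (a point): Centre of the top of the lock hole that the pin has to end in, on the ladder strip, 22 mm above the bench, rack y = 67 mm.
- post (a point): Centre of the top of the movable post, 65 mm above the bench. Both posts are white, 52 mm wide in rack x, 65 mm high, each with an upright slot 11 mm wide and 6 mm deep, open at the top, facing the other post.
- jar: Bystander: clear specimen jar with orange cap, 54 mm diameter, 75 mm high; origin under its centre.
- cup: Bystander: open steel cup, 68 mm diameter, 80 mm high; origin under its centre.
- tipbox: Bystander: closed blue tip box, 80 x 120 x 50 mm; origin under its centre.
Not all that is in view belongs to the job. Of the things that look like the rack, take the one that is farthest to the robot's left at the start.

How it is judged (in metres and radians):
On the way, in this order (a step that is already met when the one before it is completed fails the run):
1. the cassette is pulled upright up out of the rack's slots (z of cassette in the frame of rack above 0.066 m and angle between cassette's own z axis and vertical below 0.35 rad), for 0.1 s.
2. the cassette stands in a slot of the draining stand, let go (z of cassette in the frame of stand below 0.015 m and x of cassette in the frame of stand between -0.045 and 0.045 m and y of cassette in the frame of stand between -0.012 and 0.012 m and angle between cassette's own z axis and vertical below 0.35 rad and contact force between cassette and the fingers below 0.1 N), for 0.2 s.
3. the lock pin is pulled clear with the movable post still at its first hole (value of joint lock above 0.0095 m and value of joint carriage between -0.006 and 0.006 m), for 0.05 s.
At the end, for the whole second after the job is handed in: Movable post at the next hole (0.030 m within 3.5 mm), lock pin down (lift under 2 mm), fingers still holding the knob (over 1 N), cassette at rest and untouched in a slot of the stand (underside under 15 mm high, within 12 mm of mid-length, tilt under 0.35 rad) (all of step 2 and value of joint carriage between 0.0265 and 0.0335 m and value of joint lock below 0.002 m and contact force between knob and the fingers above 1 N and contact force between cassette and the arm below 0.1 N and linear speed of cassette below 0.02 m/s); the arm keeps its last pose, push and grip.
It fails at once if the jar, cup or tip box is moved by more than 30 mm (distance of any of jar, cup, tipbox from where it was at the start of the episode above 0.03 m).
It fails at once if the cassette is tipped over (more than 0.8 rad) (angle between cassette's own z axis and vertical above 0.8 rad).
It also fails if it takes over 54 s, if anything falls off the work surface, if the arm or the gripper's body presses on something with over 40 N, if the wrist force passes 120 N, or if a joint passes its speed limit or range.

ROBOT

A 6-joint arm with a two-finger parallel gripper is mounted at the origin on the work surface. World frame = base frame: x ahead of the robot, y to its left, z up, the work surface at z = 0. Lengths are in m, angles in degrees, forces in N, time in s.
With the tool pointing down it reaches from about 0.3 to 0.75 m from the base axis. Payload 8.5 kg.
Tool frame: the origin (TCP) lies between the finger pads; the fingertips stand ahead of it and the grasp point (between the pads) lies 8 mm behind it (env.tcp_to_tips is the z of the fingertips in the tool frame, in m); z points along the fingers, x is the direction in which the jaws open and shut, and the axes are right-handed (so a half turn about z gives the same grasp; the last joint's range is limited). The gripper opens to 85 mm and grips with 20 to 120 N. Pads are 22 mm wide; open, the fingers measure 114 mm over their backs; the gripper's body (76 mm by 85 mm) begins 54 mm behind the grasp point. The pads swing forward as they close: fully open they stand 13 mm farther back than shut.
Start: joints at [-81.664, 21.807, 74.336, -0, 83.858, -12.336], TCP at [0.194, -0.515, 0.242] pointing down, gripper open.
Joint ranges: [-178.18, 178.18], [-50.72, 133.34], [12.68, 142.11], [-81.47, 261.47], [9.98, 163.14], [-165.26, 165.26]. Speed limits (degrees/s): [136.94, 136.94, 180, 180, 180, 180].

INTERFACE

Orientations are given as a 3x3 rotation matrix whose columns are the frame's x, y, z axes.
In Python, from rig import observe, viewer, env gives the robot as it stands.
- The arm moves only by the tool jog_arm, never from a script. Its arguments are lists of equal length, an entry for each row: "dr": the turn, a rotation vector about the tool's x, y, z in rad, a list of three; "slide": the shift along the tool's x, y, z in m, a list of three; "gripper": the opening, from -1 (shut) to 1 (fully open), so that 0 is half open. In form: {"dr": [[rx, ry, rz], ...], "slide": [[dx, dy, dz], ...], "gripper": [gripper, ...]}. A call has exactly 10 rows; each row shifts and turns the commanded pose from where the row before left it, along the tool's axes as they then stand; what a row does not reach is not made up. A row lasts 1/10 s, in which the tool goes at most 50 mm and 8.59 degrees, less where a joint would pass 70% of its speed; a pose out of reach is approached as far as the arm can. A call is refused whole if a number of a shift passes 0.05 or a number of a turn 0.15, either way. A call with a gripper value outside its range is refused whole. The fingers move at their own pace and stop on an object; "force" is the grip in N (left out, the last holds). Time passes only in rows, so rows that do not move let the fingers close, or fill a call up. It gives the time, the measured TCP pose, the force and the opening at its end, in the units of the state.
- observe(): the state, without advancing time (a new reading comes with each control period).
- viewer.get_image(name): name is "scene" or "top" or "wrist"; returns a dict with "pixels" (400x640x3 uint8, blue, green, red), "camera_matrix" (3x3 intrinsics, pixels), "R" (3x3) and "t" (3): a world point X has camera coordinates R X + t. Camera axes: x right, y down, z forward; pixel columns grow to the right and rows downward; lengths in m; the calibration is good to about 2 mm. A picture is of the moment at which its call begins. There is no depth.
- env.close_job(): hands the job in, once; it reports no verdict.
The state is a dict: "time_s": time; "q": joint angles; "qvel": joint speeds; "joint_efforts": joint torques, N m; "position": TCP position; "tool_rot": TCP orientation; "ft_force": force on the tool from outside, world axes, zero at the start; "wrist_torque": the same for the moment, N m; "grip_width": finger opening in m.
Only numpy, scipy, OpenCV 4.12 (cv2) and the standard library are available. Lean on these libraries where they do the work, as an engineer would, in place of code of your own. Each camera call takes 0.05 s, during which the arm holds its last target.

## Working session

There is one attempt and no reset: what is moved stays moved. The work goes in short steps, Python scripts to look and compute and a tool call to move; the robot and the scene stay as the last step left them, time stands still between calls to the robot, and variables do not carry over. Pictures are saved under pics/ and viewed, and the job is handed in when it is done.

Besides the shell and the picture viewer there is one more tool, called as name(argument=value, ...) on one line, values as JSON. jog_arm: Moves the arm, as the interface text tells. Its arguments: {"type":"object","properties":{"dr":{"type":"array","items":{"type":"array","items":{"type":"number"}}},"slide":{"type":"array","items":{"type":"array","items":{"type":"number"}}},"gripper":{"type":"array","items":{"type":"number"}},"force":{"type":"number"}},"required":["dr","slide","gripper"]}

```bash
mkdir -p pics; ls; python3 - <<'E'
from rig import observe, viewer, env
import cv2, numpy as np
s=observe()
print({k:np.round(np.array(v),4).tolist() for k,v in s.items()}); print(env.tcp_to_tips)
for n in ["scene","top","wrist"]:
    d=viewer.get_image(n); cv2.imwrite(f"pics/{n}0.png",d["pixels"])
    np.savez(f"pics/{n}0.npz",**d)
    print(n,np.round(d["camera_matrix"],1).tolist(),np.round(d["R"],3).tolist(),np.round(d["t"],3).tolist())
E
```

```text
pics
{'time_s': 0.0, 'q': [-81.6642, 21.8405, 74.3846, -0.0004, 83.8576, -12.3385], 'qvel': [0.0941, -0.0105, 0.0254, -0.0197, 0.0235, 0.0315], 'joint_efforts': [-0.0004, -44.8466, -23.1275, -0.0002, 0.0048, -0.0], 'position': [0.1941, -0.5143, 0.2417], 'tool_rot': [[0.3531, -0.9356, -0.0002], [-0.9356, -0.3531, 0.0014], [-0.0014, -0.0003, -1.0]], 'ft_force': [0.3943, 0.1534, -0.3195], 'wrist_torque': [-0.0049, -0.005, 0.0472], 'grip_width': 0.0852}
0.011
scene [[473.1, 0.0, 316.7], [0.0, 473.1, 198.2], [0.0, 0.0, 1.0]] [[0.19, 0.982, 0.008], [0.553, -0.1, -0.827], [-0.811, 0.161, -0.562]] [-0.09, -0.209, 1.846]
top [[442.5, 0.0, 326.4], [0.0, 442.5, 196.4], [0.0, 0.0, 1.0]] [[0.025, -0.999, 0.04], [-0.991, -0.031, -0.132], [0.133, -0.036, -0.99]] [-0.023, 0.528, 1.01]
wrist [[288.2, 0.0, 319.0], [0.0, 288.2, 202.4], [0.0, 0.0, 1.0]] [[0.353, -0.936, -0.001], [-0.892, -0.337, 0.303], [-0.284, -0.106, -0.953]] [-0.55, -0.039, 0.38]
```

View pics/scene0.png

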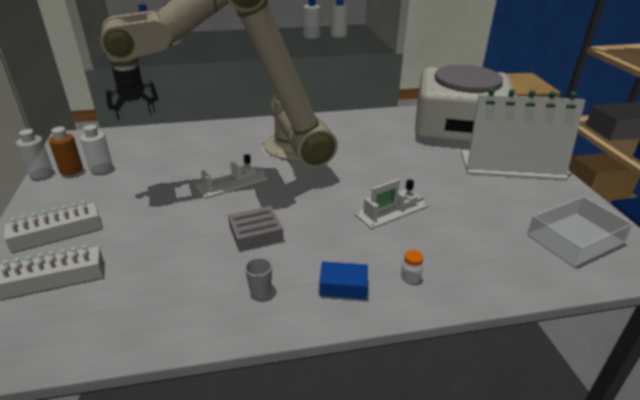

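View pics/top0.png

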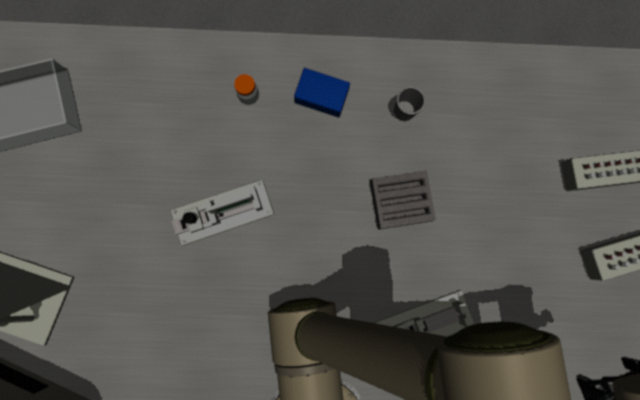

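View pics/wrist0.png

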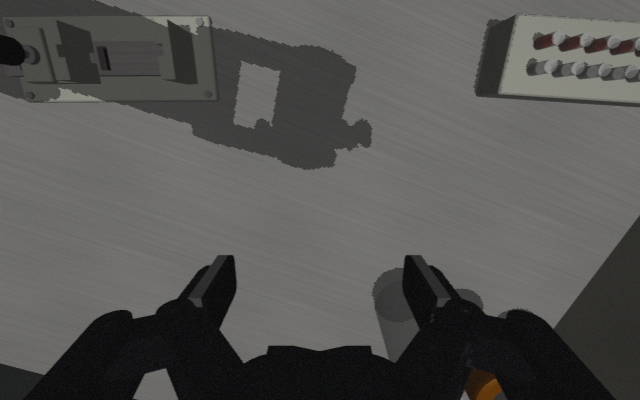

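Things that could be the rack: A at scene (390,203), top (222,212), which holds a cassette. B at scene (235,178), top (430,315), which is empty and sits near the robot base. In the top view left is +y, so A is the one farthest left. I'll check it in close crops.

```bash
python3 - <<'E'
import cv2
a=cv2.imread("pics/top0.png"); 
c=cv2.resize(a[170:255,160:285],None,fx=6,fy=6,interpolation=cv2.INTER_CUBIC); cv2.imwrite("pics/c_rack_top.png",c)
c=cv2.resize(a[160:240,360:445],None,fx=6,fy=6,interpolation=cv2.INTER_CUBIC); cv2.imwrite("pics/c_stand_top.png",c)
a=cv2.imread("pics/scene0.png"); 
c=cv2.resize(a[165:230,345:440],None,fx=8,fy=8,interpolation=cv2.INTER_CUBIC); cv2.imwrite("pics/c_rack_scene.png",c)
E
```

```text
(no output)
```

View pics/c_rack_top.png

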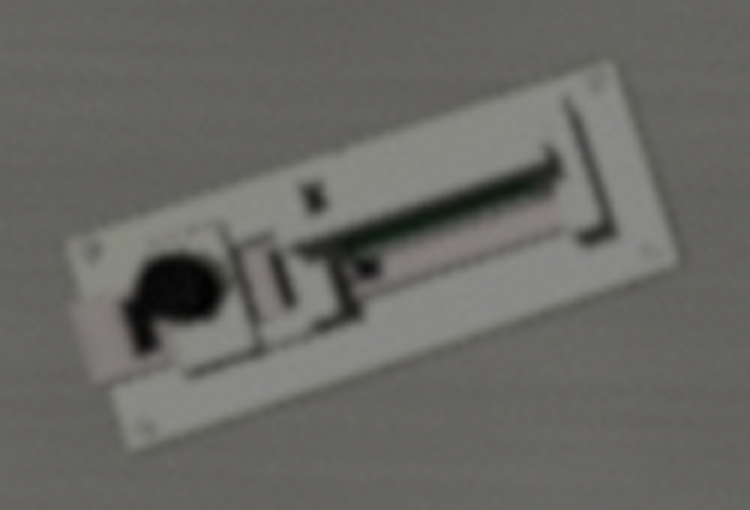

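View pics/c_stand_top.png

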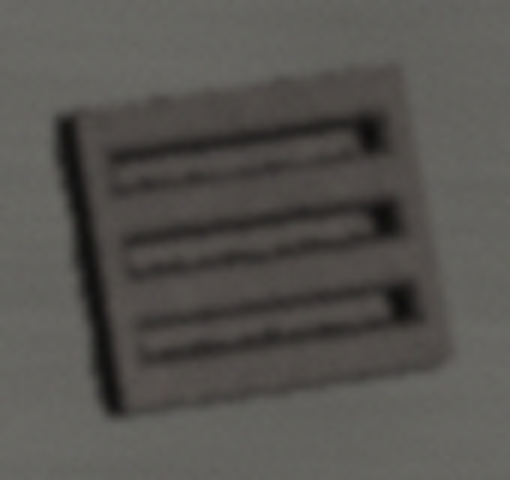

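View pics/c_rack_scene.png

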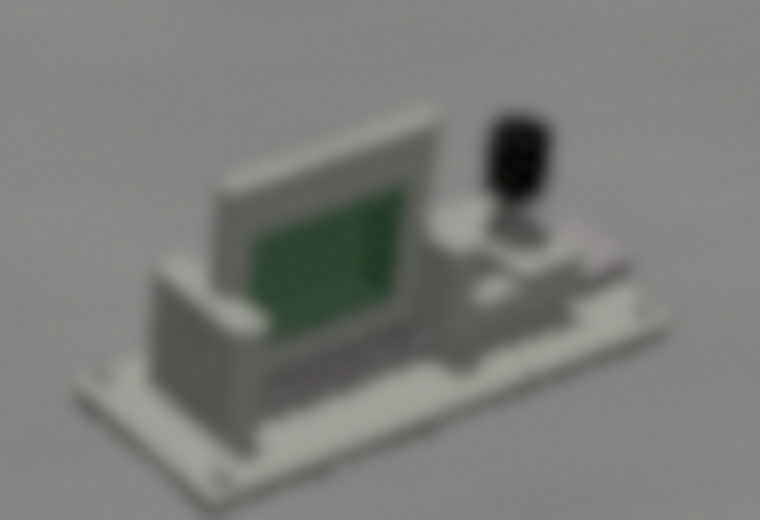

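The crops confirm rack A: cassette with a green window in the slots, black knob at the +y end (top crop centre about (180,288)). Next I'll fit the poses from the corner pixels.

```bash
cat > h.py <<'E'
import numpy as np
from scipy.optimize import least_squares
def load(n): 
    d=np.load(n); return d["camera_matrix"],d["R"],d["t"]
def proj(c,X):
    K,R,t=c; p=(R@np.asarray(X,float).T).T+t; p=(K@p.T).T; return p[:,:2]/p[:,2:]
def T(p,X):
    X=np.atleast_2d(np.asarray(X,float)); c,s=np.cos(p[2]),np.sin(p[2])
    return np.c_[c*X[:,0]-s*X[:,1]+p[0], s*X[:,0]+c*X[:,1]+p[1], X[:,2]]
def fit(obs,p0=(0.5,0,0)):
    # obs list of (cam, pts3d, px)
    f=lambda p: np.concatenate([(proj(c,T(p,X))-np.asarray(u)).ravel() for c,X,u in obs])
    r=least_squares(f,p0,loss="soft_l1"); return r.x, f(r.x).reshape(-1,2)
E
python3 - <<'E'
from h import *
top=load("pics/top0.npz"); sc=load("pics/scene0.npz")
f=lambda L,s,o:(np.array(L,float)+.5)/s-.5+np.array(o)
m=1e-3
Xr=np.array([[45,150,10],[-45,150,10],[45,-80,10],[-45,-80,10]])*m
ut=f([(68,240),(128,450),(610,62),(678,262)],6,(160,170))
Xs=np.array([[-45,-80,10],[45,-80,10],[45,150,10]])*m
us=f([(75,395),(212,505),(672,318)],8,(345,165))
for o in ([(top,Xr,ut)],[(sc,Xs,us)],[(top,Xr,ut),(sc,Xs,us)]):
    p,r=fit(o); print("rack",p.round(4),np.degrees(p[2]).round(2),r.round(2).tolist())
R=p
print("knob px pred crop", ((proj(top,T(R,[[0,.097,.09]]))-[160,170])*6), (proj(sc,T(R,[[0,.097,.076]]))-[345,165])*8)
Xb=np.array([[60,66,45],[60,-66,45],[-60,-66,45],[-60,66,45]])*m
ub=f([(80,115),(403,67),(452,362),(128,408)],6,(360,160))
p,r=fit([(top,Xb,ub)]); print("stand",p.round(4),np.degrees(p[2]).round(2),r.round(2).tolist())
ray=lambda c,u,z:None
# bystanders approx
def at(c,u,z):
    K,Rm,t=c; d=Rm.T@np.linalg.inv(K)@[u[0],u[1],1]; C=-Rm.T@t; return (C+d*(z-C[2])/d[2]).round(3)
print("jar",at(top,(245,84),.075),"cup",at(top,(409,100),.08),"box",at(top,(323,88),.05))
for u in [(461,292),(400,330)]: print("rackB", at(top,u,.01))
print(at(sc,(205,193),.01),at(sc,(265,178),.01),at(sc,(247,160),.08))
E
```

```text
rack [0.5003 0.2074 0.3608] 20.67 [[-1.48, -0.23], [-0.42, 0.74], [0.62, -1.33], [1.03, 0.39]]
rack [0.5082 0.2006 0.3844] 22.03 [[-0.67, -0.83], [0.47, 0.59], [0.11, 0.04]]
rack [0.5009 0.2056 0.3607] 20.66 [[-0.73, -0.46], [0.33, 0.5], [1.36, -1.54], [1.76, 0.17], [0.23, -2.79], [0.72, -1.32], [1.26, -0.78]]
knob px pred crop [[169.80977124 281.05053174]] [[520.858441   152.44018995]]
stand [ 0.5267 -0.1905  0.1711] 9.8 [[-0.49, -0.77], [0.14, -0.31], [0.83, 0.32], [-0.36, 0.68]]
jar [0.782 0.19  0.075] cup [ 0.757 -0.194  0.08 ] box [0.79  0.008 0.05 ]
rackB [ 0.312 -0.335  0.01 ]
rackB [ 0.222 -0.189  0.01 ]
[ 0.302 -0.338  0.01 ] [ 0.244 -0.137  0.01 ] [ 0.232 -0.192  0.08 ]
```

```bash
cat >> h.py <<'E'
def plan(target_xyz, yaw_deg=None, s=None):
    from rig import observe
    s=observe(); P=s["position"]; Rt=np.array(s["tool_rot"]); D=np.array(target_xyz)-P
    a=np.degrees(np.arctan2(Rt[1,0],Rt[0,0]))
    print("t",round(s["time_s"],2),"pos",np.round(P,4),"yaw",a.round(2),"tilt",Rt[:,2].round(3),"w",round(s["grip_width"],4),"F",np.round(s["ft_force"],1))
    print("slide in current tool axes",(Rt.T@D).round(4))
    if yaw_deg is not None:
        print("tool z turn rad",round(-np.radians(yaw_deg-a),4))
        y=np.radians(yaw_deg);R2=np.array([[np.cos(y),np.sin(y),0],[np.sin(y),-np.cos(y),0],[0,0,-1]])
        print("slide in turned axes",(R2.T@D).round(4))
E
python3 - <<'E'
from h import *
from rig import observe
w=load("pics/wrist0.npz"); C=-w[1].T@w[2]; s=observe(); Rt=np.array(s["tool_rot"])
print("cam in tool",Rt.T@(C-s["position"]), "axes",(Rt.T@w[1].T).round(3))
plan([0.48,-0.17,0.30],9.8)
E
```

```text
cam in tool [ 0.00067929 -0.07844235 -0.1316369 ] axes [[ 1.    -0.     0.   ]
 [-0.     0.953  0.303]
 [-0.    -0.303  0.953]]
t 0.15 pos [ 0.1941 -0.5144  0.2419] yaw -69.33 tilt [-0.     0.001 -1.   ] w 0.0855 F [ 0.9 -0.3  0.5]
slide in current tool axes [-0.2213 -0.3891 -0.0578]
tool z turn rad -1.381
slide in turned axes [ 0.3403 -0.2907 -0.0581]
```

jog_arm(dr=[[0,0,0],[0,0,0],[0,0,0],[0,0,0],[0,0,0],[0,0,0],[0,0,0],[0,0,0],[0,0,0],[0,0,0]], slide=[[-0.022,-0.042,0],[-0.022,-0.042,0],[-0.022,-0.042,0],[-0.022,-0.042,0],[-0.022,-0.042,0],[-0.022,-0.042,0],[-0.022,-0.042,0],[-0.022,-0.042,0],[-0.022,-0.042,0],[-0.022,-0.042,0]], gripper=[1,1,1,1,1,1,1,1,1,1])

```text
time_s: 1.15
position: [0.5104, -0.1587, 0.2422]
tool_rot: [[0.353, -0.936, -0.0], [-0.936, -0.353, 0.0], [-0.0, 0.0, -1.0]]
ft_force: [-0.4, -0.5, 0.4]
grip_width: 0.0853
```

jog_arm(dr=[[0,0,-0.138],[0,0,-0.138],[0,0,-0.138],[0,0,-0.138],[0,0,-0.138],[0,0,-0.138],[0,0,-0.138],[0,0,-0.138],[0,0,-0.138],[0,0,-0.138]], slide=[[0,0,0],[0,0,0],[0,0,0],[0,0,0],[0,0,0],[0,0,0],[0,0,0],[0,0,0],[0,0,0],[0,0,0]], gripper=[1,1,1,1,1,1,1,1,1,1])

```text
time_s: 2.15
position: [0.5093, -0.1604, 0.2421]
tool_rot: [[0.985, 0.175, -0.001], [0.175, -0.985, 0.0], [-0.001, -0.0, -1.0]]
ft_force: [0.2, 0.7, -0.0]
grip_width: 0.0857
```

```bash
cat >> h.py <<'E'
def snap(n,tag):
    from rig import viewer; import cv2
    d=viewer.get_image(n); cv2.imwrite(f"pics/{tag}.png",d["pixels"]); np.savez(f"pics/{tag}.npz",**d)
E
python3 - <<'E'
from h import *
snap("wrist","w1"); plan([.44,.28,.28],20.7)
E
```

```text
t 2.2 pos [ 0.5093 -0.1604  0.242 ] yaw 10.45 tilt [-0.001  0.    -1.   ] w 0.0851 F [-0.1 -0.4  0.1]
slide in current tool axes [ 0.0117 -0.4457 -0.0378]
tool z turn rad -0.1789
slide in turned axes [ 0.0908 -0.4365 -0.038 ]
```

View pics/w1.png

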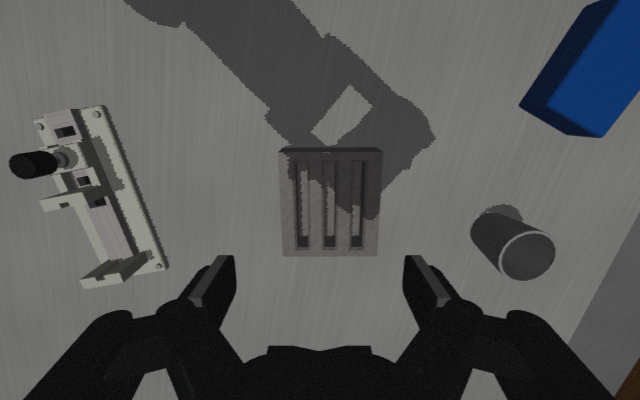

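The wrist view shows the stand centred, with corners near (279,152), (381,152), (378,255), (283,255). Rack B is at the left and the cup at the right. I'll zoom in to measure the stand.

```bash
python3 - <<'E'
import cv2
a=cv2.imread("pics/w1.png"); 
c=cv2.resize(a[140:265,265:395],None,fx=6,fy=6,interpolation=cv2.INTER_CUBIC); c=cv2.convertScaleAbs(c,alpha=1.6,beta=20); cv2.imwrite("pics/c_w1.png",c[:, :])
from h import *
w=load("pics/w1.npz"); m=1e-3
Xb=np.array([[60,66,45],[60,-66,45],[-60,-66,45],[-60,66,45]]+[[x+d,y,45] for x in(-34,0,34) for y in (-54,54) for d in (-7,7)])*m
print(((proj(w,T((0.5267,-0.1905,0.1711),Xb))-[265,140])*6).round(0).tolist())
E
```

```text
[[701.0, 68.0], [657.0, 695.0], [91.0, 692.0], [66.0, 65.0], [179.0, 642.0], [246.0, 642.0], [168.0, 129.0], [241.0, 129.0], [341.0, 642.0], [408.0, 643.0], [346.0, 130.0], [419.0, 130.0], [503.0, 643.0], [570.0, 643.0], [524.0, 131.0], [597.0, 131.0]]
```

View pics/c_w1.png

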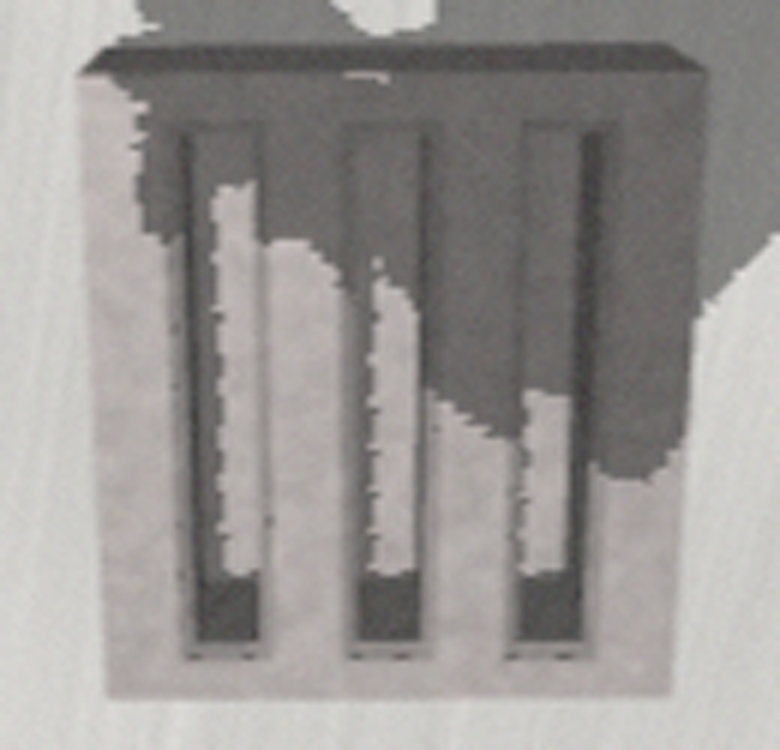

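```bash
python3 - <<'E'
from h import *
w=load("pics/w1.npz");top=load("pics/top0.npz"); m=1e-3
f=lambda L,s,o:(np.array(L,float)+.5)/s-.5+np.array(o)
Xb=np.array([[60,66,45],[60,-66,45],[-60,-66,45],[-60,66,45]])*m
u=f([(706,72),(672,697),(106,697),(80,75)],6,(265,140))
p,r=fit([(w,Xb,u)]); print("stand",p.round(4),np.degrees(p[2]).round(2),r.round(2).tolist())
# slot inner walls at mid: floor-end
Xs=np.array([[-7,-54,42],[7,-54,42]])*m
print(((proj(w,T(p,Xs))-[265,140])*6).round(0).tolist())
print("slot_mid",T(p,[[0,0,.045]]))
plan([.455,.29,.28],20.7)
E
```

```text
stand [ 0.5288 -0.1907  0.1799] 10.3 [[0.83, -0.14], [-0.07, 0.11], [-0.02, 0.44], [-0.67, -0.2]]
[[353.0, 639.0], [419.0, 638.0]]
slot_mid [[ 0.52876967 -0.19072007  0.045     ]]
t 2.2 pos [ 0.5093 -0.1604  0.242 ] yaw 10.45 tilt [-0.001  0.    -1.   ] w 0.0851 F [-0.1 -0.4  0.1]
slide in current tool axes [ 0.0282 -0.4528 -0.0378]
tool z turn rad -0.1789
slide in turned axes [ 0.1084 -0.4405 -0.038 ]
```

jog_arm(dr=[[0,0,0],[0,0,0],[0,0,0],[0,0,0],[0,0,0],[0,0,0],[0,0,0],[0,0,0],[0,0,-0.09],[0,0,-0.09]], slide=[[0.005,-0.049,-0.002],[0.005,-0.049,-0.002],[0.005,-0.049,-0.002],[0.005,-0.049,-0.002],[0.005,-0.049,-0.002],[0.005,-0.049,-0.002],[0.005,-0.049,-0.002],[0.005,-0.049,-0.002],[0,0,0],[0,0,0]], gripper=[1,1,1,1,1,1,1,1,1,1])

```text
time_s: 3.2
position: [0.482, 0.2342, 0.258]
tool_rot: [[0.938, 0.346, -0.001], [0.346, -0.938, -0.0], [-0.001, -0.0, -1.0]]
ft_force: [1.1, -0.5, -0.5]
grip_width: 0.0852
```

```bash
python3 - <<'E'
from h import *
snap("wrist","w2"); plan([.5,.205,.15],20.7)
E
```

```text
t 3.25 pos [0.4822 0.2335 0.258 ] yaw 20.46 tilt [-0.001 -0.    -1.   ] w 0.0853 F [-0.2 -0.6 -0.4]
slide in current tool axes [0.0068 0.033  0.108 ]
tool z turn rad -0.0042
slide in turned axes [0.0066 0.033  0.108 ]
```

View pics/w2.png

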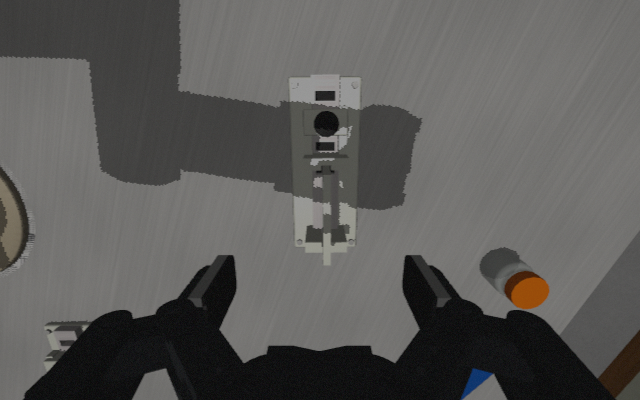

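The wrist view shows the rack, nearly aligned with the image: base corners near (290,77), (362,77), (357,247), (295,247), the knob at (326,123) and the cassette's top edge ending at (326,265). I'll zoom in.

```bash
python3 - <<'E'
import cv2
a=cv2.imread("pics/w2.png"); 
for i,(r0,r1) in enumerate([(65,170),(165,270)]):
    c=cv2.resize(a[r0:r1,270:380],None,fx=6,fy=6,interpolation=cv2.INTER_CUBIC); c=cv2.convertScaleAbs(c,alpha=1.7,beta=20); cv2.imwrite(f"pics/c_w2{i}.png",c)
E
```

```text
(no output)
```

View pics/c_w20.png

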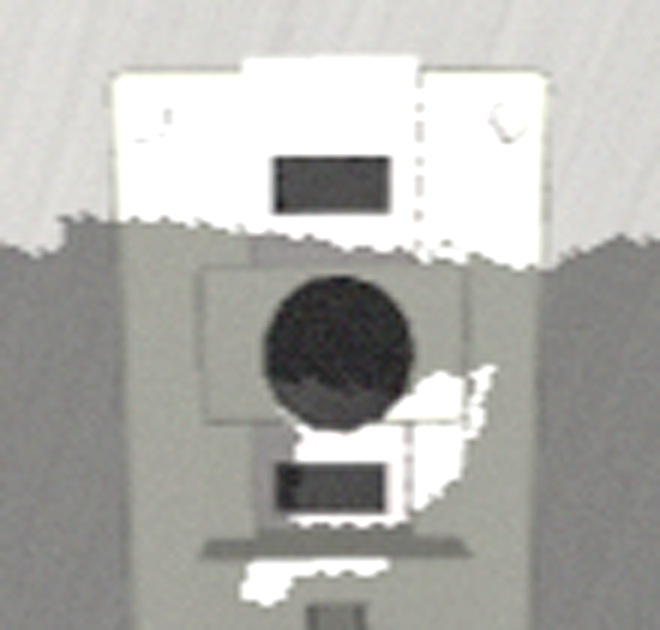

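View pics/c_w21.png

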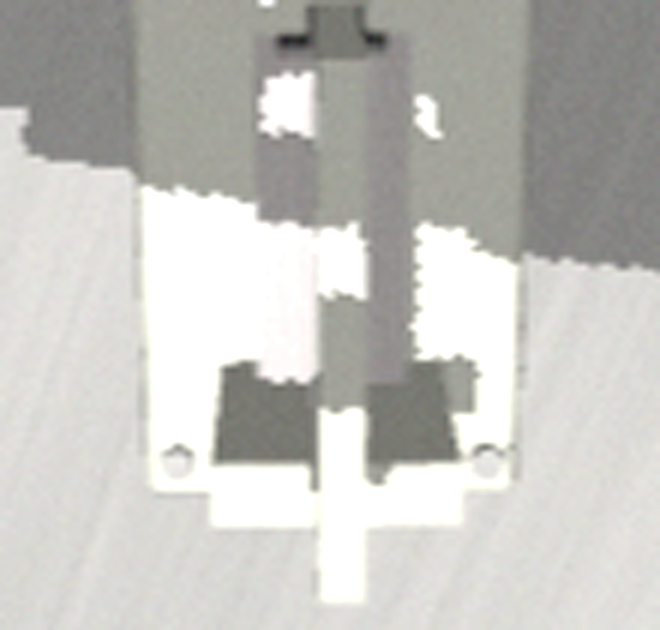

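```bash
python3 - <<'E'
from h import *
w=load("pics/w2.npz"); m=1e-3
f=lambda L,s,o:(np.array(L,float)+.5)/s-.5+np.array(o)
A=np.array([[-45,150,10],[45,150,10],[0,97,90]])*m; ua=f([(113,72),(546,72),(338,350)],6,(270,65))
B=np.array([[-45,-80,10],[45,-80,10],[-4,-50,112],[4,-50,112]])*m; ub=f([(150,490),(510,490),(318,603),(367,603)],6,(270,165))
for o in ([(w,A,ua),(w,B,ub)],[(w,A[:2],ua[:2]),(w,B[:2],ub[:2])],[(w,A[2:],ua[2:]),(w,B[2:],ub[2:])]):
    p,r=fit(o); print("rack",p.round(4),np.degrees(p[2]).round(2),r.round(2).tolist())
    print("knob",T(p,[[0,.097,0]]).round(4))
plan([*p[:2],.15],np.degrees(p[2]))
E
```

```text
rack [0.5014 0.2064 0.3614] 20.71 [[-1.0, -0.58], [1.04, -1.2], [0.1, 0.92], [-0.7, 1.32], [1.14, 0.91], [0.24, -0.23], [-0.56, -0.28]]
knob [[0.4671 0.2972 0.    ]]
rack [0.5012 0.206  0.3591] 20.57 [[-0.92, -0.4], [1.09, -0.84], [-1.01, 1.45], [0.82, 1.16]]
knob [[0.4672 0.2969 0.    ]]
rack [0.5014 0.2066 0.3632] 20.81 [[0.01, 0.73], [0.4, -0.37], [-0.41, -0.43]]
knob [[0.4669 0.2973 0.    ]]
t 3.25 pos [0.4822 0.2335 0.258 ] yaw 20.46 tilt [-0.001 -0.    -1.   ] w 0.0853 F [-0.2 -0.6 -0.4]
slide in current tool axes [0.0087 0.0319 0.108 ]
tool z turn rad -0.0061
slide in turned axes [0.0084 0.032  0.108 ]
```

jog_arm(dr=[[0,0,-0.005],[0,0,0],[0,0,0],[0,0,0],[0,0,0],[0,0,0],[0,0,0],[0,0,0],[0,0,0],[0,0,0]], slide=[[0.0021,0.008,0.02],[0.0021,0.008,0.02],[0.0021,0.008,0.02],[0.0021,0.008,0.02],[0,0,0.02],[0,0,0.02],[0,0,0.02],[0,0,0.02],[0,0,0.014],[0,0,0]], gripper=[1,1,1,1,1,1,1,1,1,1], force=40)

```text
time_s: 4.25
position: [0.5007, 0.2051, 0.0826]
tool_rot: [[0.939, 0.344, -0.004], [0.344, -0.939, -0.001], [-0.004, -0.001, -1.0]]
ft_force: [0.3, -0.3, 1.2]
grip_width: 0.0857
```

```bash
python3 - <<'E'
from h import *
snap("wrist","w3"); plan([.5014,.2065,.084],20.7)
E
```

```text
t 4.3 pos [0.5013 0.2053 0.0839] yaw 20.17 tilt [-0.002 -0.    -1.   ] w 0.085 F [0.2 0.6 0.6]
slide in current tool axes [ 0.0005 -0.0011 -0.0001]
tool z turn rad -0.0093
slide in turned axes [ 0.0005 -0.0011 -0.0001]
```

View pics/w3.png

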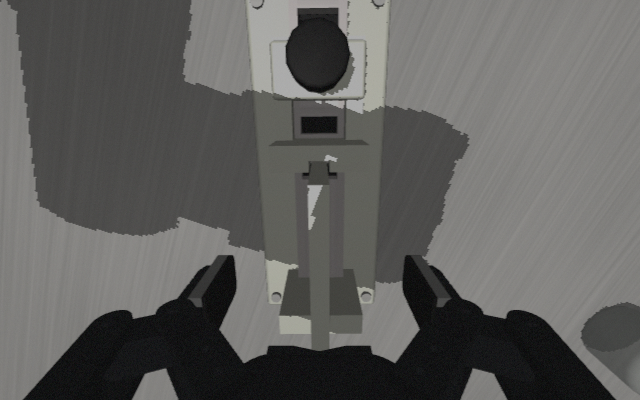

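The cassette's top edge runs vertically at column 318, midway between the pads (220 and 418). Closing now.

jog_arm(dr=[[0,0,-0.006],[0,0,0],[0,0,0],[0,0,0],[0,0,0],[0,0,0],[0,0,0],[0,0,0],[0,0,0],[0,0,0]], slide=[[0,-0.001,0],[0,0,0],[0,0,0],[0,0,0],[0,0,0],[0,0,0],[0,0,0],[0,0,0],[0,0,0],[0,0,0]], gripper=[-1,-1,-1,-1,-1,-1,-1,-1,-1,-1], force=40)

```text
time_s: 5.3
position: [0.5013, 0.2065, 0.0845]
tool_rot: [[0.936, 0.353, 0.0], [0.353, -0.936, 0.0], [0.0, 0.0, -1.0]]
ft_force: [-0.9, 0.1, 4.9]
grip_width: 0.0073
```

```bash
python3 - <<'E'
from h import *
plan([.5014,.2065,.174],20.7)
E
```

```text
t 5.3 pos [0.5013 0.2065 0.0845] yaw 20.68 tilt [ 0.  0. -1.] w 0.0073 F [-0.9  0.1  4.9]
slide in current tool axes [ 0.0002  0.0001 -0.0895]
tool z turn rad -0.0003
slide in turned axes [ 0.0001  0.0001 -0.0895]
```

jog_arm(dr=[[0,0,0],[0,0,0],[0,0,0],[0,0,0],[0,0,0],[0,0,0],[0,0,0],[0,0,0],[0,0,0],[0,0,0]], slide=[[0,0,-0.005],[0,0,-0.01],[0,0,-0.012],[0,0,-0.012],[0,0,-0.012],[0,0,-0.012],[0,0,-0.012],[0,0,-0.012],[0,0,-0.008],[0,0,0]], gripper=[-1,-1,-1,-1,-1,-1,-1,-1,-1,-1])

```text
time_s: 6.3
position: [0.5016, 0.2066, 0.1806]
tool_rot: [[0.936, 0.353, 0.002], [0.353, -0.936, 0.0], [0.002, 0.0, -1.0]]
ft_force: [0.6, -1.1, -1.6]
grip_width: 0.0077
```

```bash
python3 - <<'E'
from h import *
snap("wrist","w4"); snap("scene","s4"); plan([.5288,-.1907,.18],10.3)
import cv2
a=cv2.imread("pics/w4.png"); b=cv2.imread("pics/s4.png")[130:230,320:450]
b=cv2.resize(b,(520,400)); cv2.imwrite("pics/m4.png",cv2.resize(np.hstack([a,b]),(800,276)))
E
```

```text
t 6.4 pos [0.501  0.2065 0.1792] yaw 20.69 tilt [-0. -0. -1.] w 0.0075 F [ 0.3 -0.6 -0.8]
slide in current tool axes [-0.1143  0.3814 -0.0008]
tool z turn rad 0.1813
slide in turned axes [-0.0437  0.3957 -0.0008]
```

View pics/m4.png

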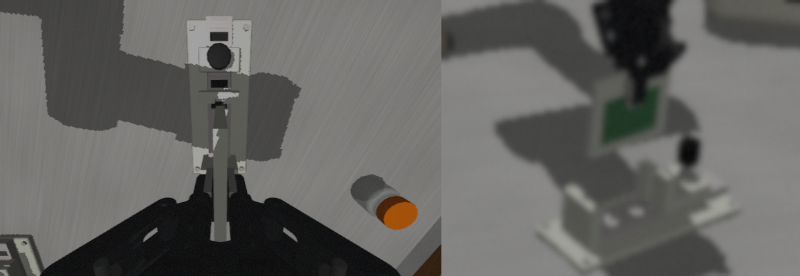

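The cassette is out and upright. The pad end is clear of the rack, the knob is still in place, and the jar is untouched. Moving to the stand.

jog_arm(dr=[[0,0,0.06],[0,0,0.06],[0,0,0.061],[0,0,0],[0,0,0],[0,0,0],[0,0,0],[0,0,0],[0,0,0],[0,0,0]], slide=[[0,0,0],[0,0,0],[0,0,0],[-0.003,0.03,0],[-0.005,0.045,0],[-0.005,0.048,0],[-0.005,0.048,0],[-0.005,0.048,0],[-0.005,0.048,0],[-0.005,0.045,0]], gripper=[-1,-1,-1,-1,-1,-1,-1,-1,-1,-1])

```text
time_s: 7.4
position: [0.5242, -0.1085, 0.1787]
tool_rot: [[0.984, 0.179, -0.001], [0.179, -0.984, 0.001], [-0.001, -0.001, -1.0]]
ft_force: [0.9, 0.2, -0.1]
grip_width: 0.0074
```

jog_arm(dr=[[0,0,0],[0,0,0],[0,0,0],[0,0,0],[0,0,0],[0,0,0],[0,0,0],[0,0,0],[0,0,0],[0,0,0]], slide=[[-0.005,0.04,0],[-0.004,0.03,0],[-0.001,0.012,0],[0,0,0],[0,0,0],[0,0,0],[0,0,0.01],[0,0,0.01],[0,0,0.01],[0,0,0]], gripper=[-1,-1,-1,-1,-1,-1,-1,-1,-1,-1])

```text
time_s: 8.4
position: [0.5287, -0.1883, 0.1474]
tool_rot: [[0.984, 0.179, -0.003], [0.179, -0.984, 0.002], [-0.003, -0.002, -1.0]]
ft_force: [0.2, -0.7, 0.0]
grip_width: 0.0077
```

```bash
python3 - <<'E'
from h import *
snap("wrist","w5"); snap("scene","s5");snap("top","t5"); plan([.5288,-.1907,.0725],10.3)
E
```

```text
t 8.55 pos [ 0.5295 -0.1889  0.1494] yaw 10.31 tilt [ 0. -0. -1.] w 0.0076 F [ 0.3 -0.2 -1.4]
slide in current tool axes [-0.001   0.0016  0.0769]
tool z turn rad 0.0002
slide in turned axes [-0.001   0.0016  0.0769]
```

View pics/w5.png

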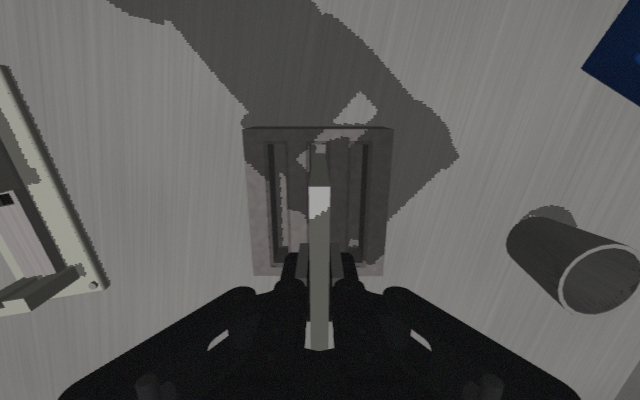

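```bash
python3 - <<'E'
import cv2
a=cv2.imread("pics/w5.png"); 
c=cv2.resize(a[120:290,235:400],None,fx=4.5,fy=4.5,interpolation=cv2.INTER_CUBIC); c=cv2.convertScaleAbs(c,alpha=1.8,beta=30)[:600]; cv2.imwrite("pics/c_w5.png",c)
c=cv2.resize(a[280:360,270:370],None,fx=6,fy=6,interpolation=cv2.INTER_CUBIC); c=cv2.convertScaleAbs(c,alpha=1.8,beta=30); cv2.imwrite("pics/c_w5b.png",c)
E
```

```text
(no output)
```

View pics/c_w5.png

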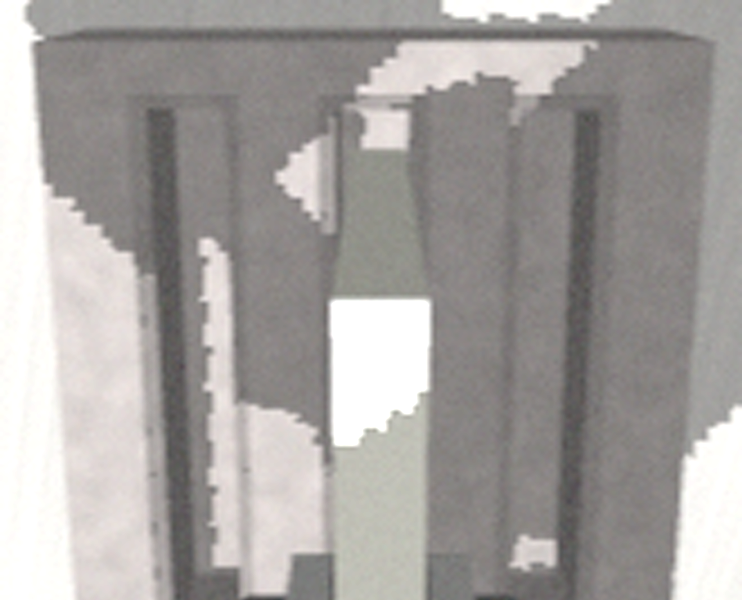

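View pics/c_w5b.png

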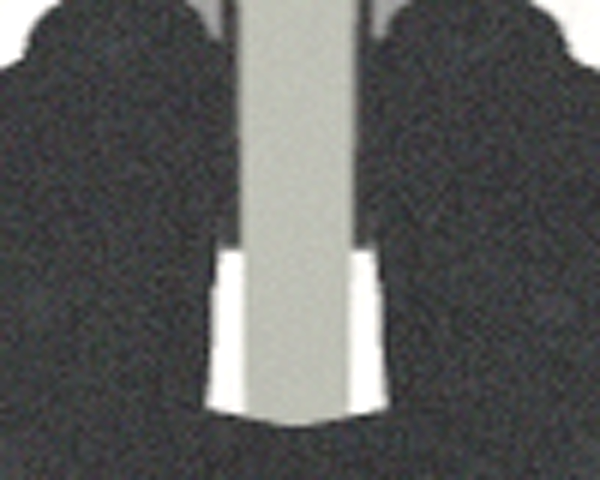

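```bash
python3 - <<'E'
from h import *
w=load("pics/w5.npz"); m=1e-3
f=lambda L,s,o:(np.array(L,float)+.5)/s-.5+np.array(o)
A=np.array([[-60,66,45],[60,66,45]])*m; ua=f([(35,42),(712,42)],4.5,(235,120))
B=np.array([[-60,-66,45],[60,-66,45]])*m; ub=np.array([(253,275.5),(383,275.5)])
p,r=fit([(w,A,ua),(w,B,ub)]); print("stand",p.round(4),np.degrees(p[2]).round(2),r.round(2).tolist())
# cassette
zt=.112+.1494-.0845
c,r2=fit([(w,np.array([[-.004,.05,zt],[.004,.05,zt]]),f([(330,298),(431,298)],4.5,(235,120))),(w,np.array([[-.004,.05,zt-.09],[.004,.05,zt-.09]]),f([(341,105),(411,105)],4.5,(235,120)))],(.53,-.19,.18)); print("cass",c.round(4),np.degrees(c[2]),r2.round(2).tolist())
print("cassette origin in stand frame", T((0,0,-p[2]),[[*(c[:2]-p[:2]),0]]))
plan([*p[:2],.0725],10.3)
E
```

```text
stand [ 0.5288 -0.1907  0.1812] 10.38 [[-0.78, 0.02], [0.86, -0.11], [0.26, 0.07], [-0.3, 0.14]]
cass [ 0.5296 -0.187   0.1809] 10.366705158111747 [[0.14, -0.7], [-0.42, -0.7], [2.93, 9.06], [-0.57, 9.05]]
cassette origin in stand frame [[0.00141808 0.00349148 0.        ]]
t 8.55 pos [ 0.5295 -0.1889  0.1494] yaw 10.31 tilt [ 0. -0. -1.] w 0.0076 F [ 0.3 -0.2 -1.4]
slide in current tool axes [-0.001   0.0016  0.0769]
tool z turn rad 0.0002
slide in turned axes [-0.001   0.0017  0.0769]
```

jog_arm(dr=[[0,0,0],[0,0,0],[0,0,0],[0,0,0],[0,0,0],[0,0,0],[0,0,0],[0,0,0],[0,0,0],[0,0,0]], slide=[[-0.001,0.002,0.004],[0,0,0.01],[0,0,0.01],[0,0,0.01],[0,0,0.007],[0,0,0.005],[0,0,0.005],[0,0,0.005],[0,0,0.004],[0,0,0]], gripper=[-1,-1,-1,-1,-1,-1,-1,-1,-1,-1])

```text
time_s: 9.55
position: [0.5286, -0.1909, 0.0888]
tool_rot: [[0.984, 0.179, -0.001], [0.179, -0.984, 0.0], [-0.001, -0.001, -1.0]]
ft_force: [-0.3, 0.3, -1.9]
grip_width: 0.0078
```

```bash
python3 - <<'E'
from h import *
snap("wrist","w6"); plan([.5288,-.1907,.0735],10.3)
E
```

```text
t 9.6 pos [ 0.5288 -0.191   0.0892] yaw 10.31 tilt [-0.  0. -1.] w 0.0075 F [ 0.   0.2 -0. ]
slide in current tool axes [ 0.0001 -0.0003  0.0157]
tool z turn rad 0.0002
slide in turned axes [ 0.0001 -0.0003  0.0157]
```

View pics/w6.png

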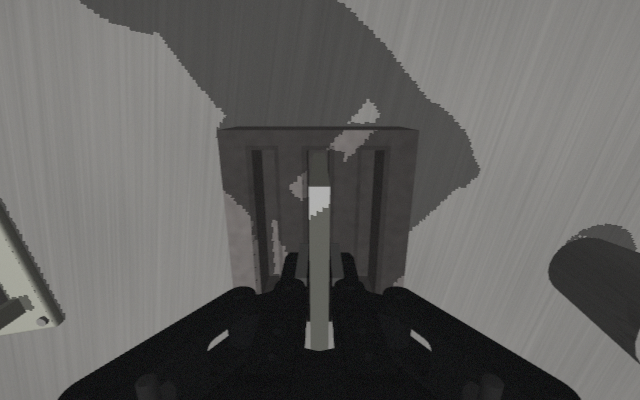

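The cassette's lower part is in the middle slot (top edge at column 318, slot mouth at about 307–330), and there is no contact force. I'll lower it the last 16 mm and let go.

jog_arm(dr=[[0,0,0],[0,0,0],[0,0,0],[0,0,0],[0,0,0],[0,0,0],[0,0,0],[0,0,0],[0,0,0],[0,0,0]], slide=[[0,0,0.003],[0,0,0.004],[0,0,0.004],[0,0,0.003],[0,0,0.0015],[0,0,0],[0,0,0],[0,0,0],[0,0,0],[0,0,0]], gripper=[-1,-1,-1,-1,-1,-1,-1,-1,-1,-1])

```text
time_s: 10.6
position: [0.5288, -0.191, 0.0739]
tool_rot: [[0.984, 0.179, 0.0], [0.179, -0.984, -0.0], [0.0, 0.0, -1.0]]
ft_force: [0.9, -0.5, -2.1]
grip_width: 0.0077
```

jog_arm(dr=[[0,0,0],[0,0,0],[0,0,0],[0,0,0],[0,0,0],[0,0,0],[0,0,0],[0,0,0],[0,0,0],[0,0,0]], slide=[[0,0,0],[0,0,0],[0,0,0],[0,0,0],[0,0,0],[0,0,0],[0,0,0],[0,0,0],[0,0,0],[0,0,0]], gripper=[-0.6,-0.2,0.2,0.6,1,1,1,1,1,1])

```text
time_s: 11.6
position: [0.5288, -0.191, 0.0738]
tool_rot: [[0.984, 0.179, -0.0], [0.179, -0.984, 0.0], [-0.0, -0.0, -1.0]]
ft_force: [-0.0, 0.1, 0.8]
grip_width: 0.085
```

```bash
python3 - <<'E'
from h import *
snap("wrist","w7"); plan([.5288,-.1907,.18],10.3)
E
```

```text
t 11.65 pos [ 0.5288 -0.191   0.0738] yaw 10.32 tilt [-0.  0. -1.] w 0.0854 F [-1.1 -0.3 -0.1]
slide in current tool axes [ 1.000e-04 -3.000e-04 -1.062e-01]
tool z turn rad 0.0003
slide in turned axes [ 1.000e-04 -3.000e-04 -1.062e-01]
```

View pics/w7.png

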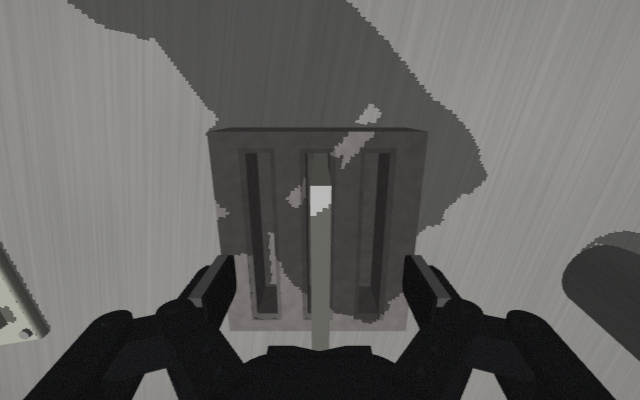

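The cassette is released and standing in the middle slot, with fingers clear (pads at columns 220 and 420, top edge at 320). Going up, then over to the knob.

jog_arm(dr=[[0,0,0],[0,0,0],[0,0,0],[0,0,0],[0,0,0],[0,0,0],[0,0,-0.06],[0,0,-0.06],[0,0,-0.061],[0,0,0]], slide=[[0,0,-0.01],[0,0,-0.02],[0,0,-0.025],[0,0,-0.025],[0,0,-0.025],[0,0,-0.005],[0,0,0],[0,0,0],[0,0,0],[0,0,0]], gripper=[1,1,1,1,1,1,1,1,1,1], force=50)

```text
time_s: 12.65
position: [0.5285, -0.1909, 0.1833]
tool_rot: [[0.935, 0.354, -0.001], [0.354, -0.935, 0.001], [-0.001, -0.001, -1.0]]
ft_force: [-0.2, 0.6, 0.3]
grip_width: 0.0852
```

```bash
python3 - <<'E'
from h import *
snap("wrist","w8"); snap("top","t8"); snap("scene","s8"); plan([.467,.297,.15],20.7)
import cv2
a=cv2.imread("pics/w8.png"); b=cv2.imread("pics/s8.png")[190:270,200:310]
b=cv2.resize(b,(550,400)); cv2.imwrite("pics/m8.png",cv2.resize(np.hstack([a,b]),(800,270)))
E
```

```text
t 12.8 pos [ 0.5287 -0.1909  0.1835] yaw 20.6 tilt [-0.  0. -1.] w 0.0854 F [-0.1 -0.3 -0.3]
slide in current tool axes [ 0.114  -0.4784  0.0337]
tool z turn rad -0.0017
slide in turned axes [ 0.1148 -0.4782  0.0335]
```

View pics/m8.png

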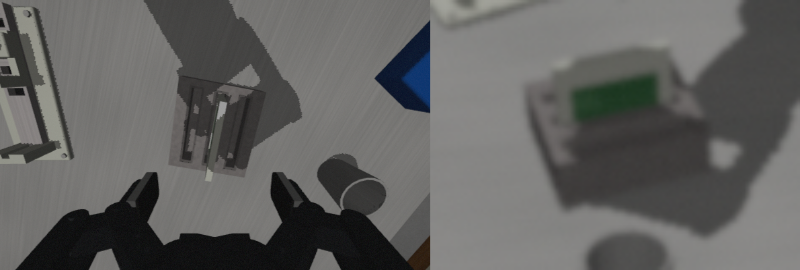

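The cassette stands in the middle slot with its green window showing. Moving to above the knob.

jog_arm(dr=[[0,0,0],[0,0,0],[0,0,0],[0,0,0],[0,0,0],[0,0,0],[0,0,0],[0,0,0],[0,0,0],[0,0,0]], slide=[[0.01,-0.045,0],[0.012,-0.048,0],[0.012,-0.048,0],[0.012,-0.048,0],[0.012,-0.048,0],[0.012,-0.048,0],[0.012,-0.048,0],[0.012,-0.048,0],[0.011,-0.048,0],[0.007,-0.03,0]], gripper=[1,1,1,1,1,1,1,1,1,1])

```text
time_s: 13.8
position: [0.4704, 0.281, 0.1838]
tool_rot: [[0.935, 0.354, -0.0], [0.354, -0.935, 0.0], [0.0, -0.0, -1.0]]
ft_force: [0.5, -1.3, 0.0]
grip_width: 0.0854
```

```bash
python3 - <<'E'
from h import *
snap("wrist","w9"); plan([.467,.297,.07],20.7)
import cv2
a=cv2.imread("pics/w9.png"); c=cv2.resize(a[130:330,230:410],(720,600)[:1]+(800,) if 0 else None,fx=3,fy=3,interpolation=cv2.INTER_CUBIC)[:600]; cv2.imwrite("pics/c_w9.png",cv2.convertScaleAbs(c,alpha=1.7,beta=20))
w=load("pics/w9.npz"); print(proj(w,T((.5014,.2065,.3613),[[0,.097,.09],[0,.097,.062],[-.026,.059,.065],[.026,.059,.065]])).round(1).tolist())
E
```

```text
t 13.85 pos [0.4698 0.2837 0.1837] yaw 20.86 tilt [-0.     0.002 -1.   ] w 0.0854 F [-4.1  1.9  0. ]
slide in current tool axes [ 0.0021 -0.0132  0.1137]
tool z turn rad 0.0027
slide in turned axes [ 0.0021 -0.0135  0.1137]
[[321.3, 189.1], [321.0, 181.0], [293.0, 221.5], [348.8, 221.6]]
```

View pics/w9.png

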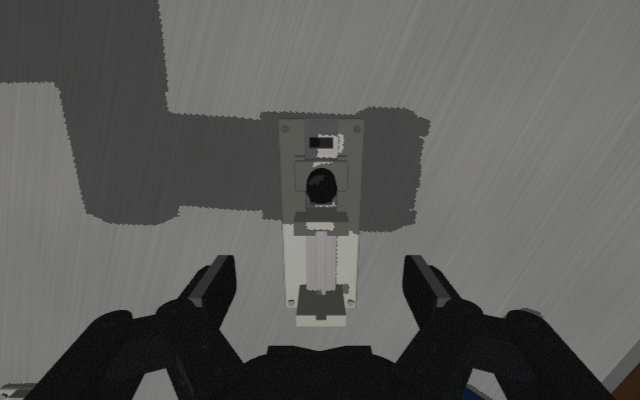

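View pics/c_w9.png

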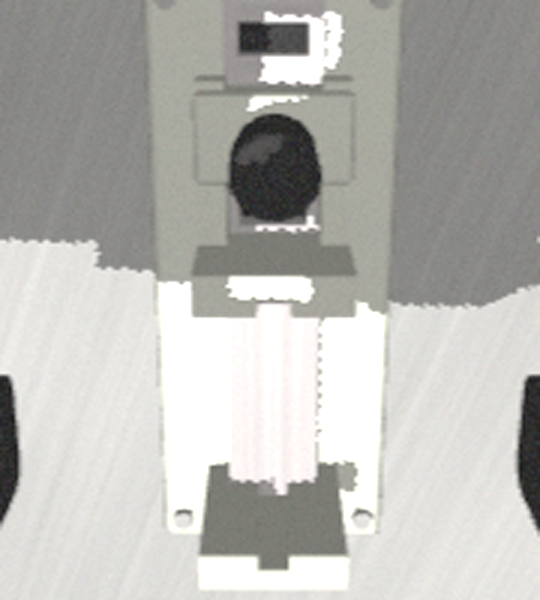

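The knob's top is at about (321.7,189), against a prediction of (321.3,189.1), so the fit agrees. Descending around the knob.

jog_arm(dr=[[0,0,0],[0,0,0],[0,0,0],[0,0,0],[0,0,0],[0,0,0],[0,0,0],[0,0,0],[0,0,0],[0,0,0]], slide=[[0.001,-0.007,0],[0.001,-0.006,0.01],[0,0,0.015],[0,0,0.015],[0,0,0.015],[0,0,0.015],[0,0,0.015],[0,0,0.015],[0,0,0.013],[0,0,0]], gripper=[1,1,1,1,1,1,1,1,1,1], force=50)

```text
time_s: 14.85
position: [0.468, 0.2896, 0.0688]
tool_rot: [[0.936, 0.351, -0.004], [0.351, -0.936, -0.001], [-0.004, -0.0, -1.0]]
ft_force: [0.8, -0.1, -0.1]
grip_width: 0.0853
```

```bash
python3 - <<'E'
from h import *
snap("wrist","w10"); plan([.467,.297,.07],20.7)
E
```

```text
t 14.9 pos [0.4685 0.29   0.07  ] yaw 20.59 tilt [-0.002 -0.001 -1.   ] w 0.0857 F [0.4 0.3 1. ]
slide in current tool axes [ 0.001  -0.0071 -0.    ]
tool z turn rad -0.0019
slide in turned axes [ 0.0011 -0.0071 -0.    ]
```

View pics/w10.png

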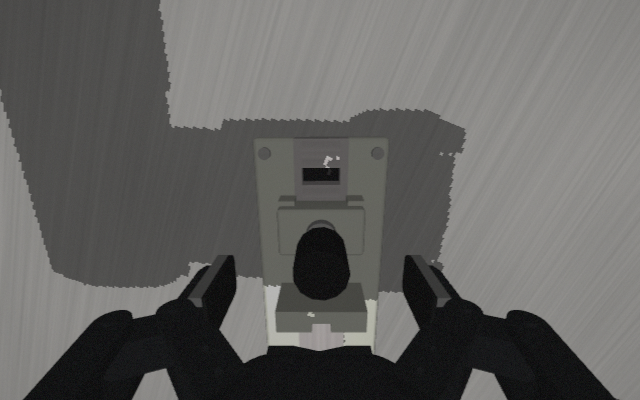

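The knob is centred at column 321, but the TCP is 7 mm short along y. I'll correct that, then close.

jog_arm(dr=[[0,0,-0.002],[0,0,0],[0,0,0],[0,0,0],[0,0,0],[0,0,0],[0,0,0],[0,0,0],[0,0,0],[0,0,0]], slide=[[0.001,-0.004,0],[0,-0.003,0],[0,0,0],[0,0,0],[0,0,0],[0,0,0],[0,0,0],[0,0,0],[0,0,0],[0,0,0]], gripper=[1,1,1,-1,-1,-1,-1,-1,-1,-1], force=50)

```text
time_s: 15.9
position: [0.4663, 0.2974, 0.0711]
tool_rot: [[0.935, 0.355, -0.002], [0.355, -0.935, -0.001], [-0.002, 0.0, -1.0]]
ft_force: [-4.3, -2.1, 6.1]
grip_width: 0.0242
```

```bash
python3 - <<'E'
from h import *
snap("wrist","w11"); plan([.467,.297,.07],20.7)
E
```

```text
t 15.95 pos [0.4663 0.2974 0.0711] yaw 20.8 tilt [-0.002 -0.001 -1.   ] w 0.0246 F [-5.4 -2.8  6.2]
slide in current tool axes [0.0005 0.0006 0.0011]
tool z turn rad 0.0018
slide in turned axes [0.0005 0.0006 0.0011]
```

View pics/w11.png

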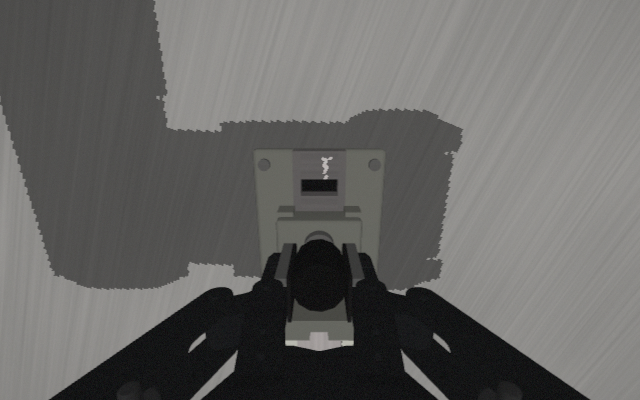

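The knob is gripped (opening 24 mm, pads either side of it at (318,280)). I'll ease the side load and pull up about 14 mm.

jog_arm(dr=[[0,0,0],[0,0,0],[0,0,0],[0,0,0],[0,0,0],[0,0,0],[0,0,0],[0,0,0],[0,0,0],[0,0,0]], slide=[[-0.001,0,-0.002],[0,0,-0.003],[0,0,-0.003],[0,0,-0.003],[0,0,-0.003],[0,0,0],[0,0,0],[0,0,0],[0,0,0],[0,0,0]], gripper=[-1,-1,-1,-1,-1,-1,-1,-1,-1,-1])

```text
time_s: 16.95
position: [0.4661, 0.2973, 0.0847]
tool_rot: [[0.935, 0.355, -0.0], [0.355, -0.935, -0.0], [-0.0, 0.0, -1.0]]
ft_force: [0.0, 0.0, -7.2]
grip_width: 0.0244
```

```bash
python3 - <<'E'
from h import *
snap("wrist","w12");snap("scene","s12"); plan([.467,.297,.07],20.7)
import cv2
a=cv2.imread("pics/w12.png"); b=cv2.imread("pics/s12.png")[150:230,350:460]
b=cv2.resize(b,(550,400)); cv2.imwrite("pics/m12.png",cv2.resize(np.hstack([a,b]),(800,270)))
E
```

```text
t 17.05 pos [0.4661 0.2973 0.0847] yaw 20.8 tilt [-0. -0. -1.] w 0.0249 F [ 0.5 -1.2 -7.4]
slide in current tool axes [0.0007 0.0006 0.0147]
tool z turn rad 0.0017
slide in turned axes [0.0007 0.0006 0.0147]
```

View pics/m12.png

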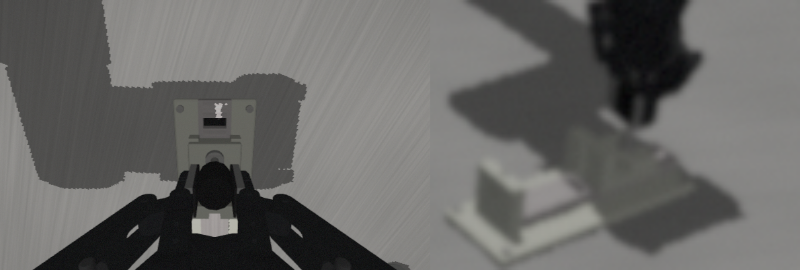

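The lift is 13.6 mm with −7.3 N on the tool. That matches the spring, and the knob hasn't slipped in the pads. Sliding 30 mm toward the fixed post.

jog_arm(dr=[[0,0,0],[0,0,0],[0,0,0],[0,0,0],[0,0,0],[0,0,0],[0,0,0],[0,0,0],[0,0,0],[0,0,0]], slide=[[0,0.003,0],[0,0.005,0],[0,0.006,0],[0,0.006,0],[0,0.006,0],[0,0.004,0],[0,0,0],[0,0,0],[0,0,0],[0,0,0]], gripper=[-1,-1,-1,-1,-1,-1,-1,-1,-1,-1])

```text
time_s: 18.05
position: [0.4768, 0.2693, 0.0848]
tool_rot: [[0.935, 0.355, -0.0], [0.355, -0.935, -0.0], [-0.0, 0.0, -1.0]]
ft_force: [-1.2, -2.5, -6.5]
grip_width: 0.0245
```

```bash
python3 - <<'E'
from h import *
snap("wrist","w13"); plan([*T((.5014,.2065,.3613),[[0,.067,0]])[0,:2],.0711],20.7)
a=np.array([.4661,.2973])
from rig import observe
d=np.array(observe()["position"])[:2]-a; y=np.array([-np.sin(.3613),np.cos(.3613)]); print("moved along -y",-d@y, "x", d@[np.cos(.3613),np.sin(.3613)])
E
```

```text
t 18.1 pos [0.4768 0.2693 0.0848] yaw 20.8 tilt [-0. -0. -1.] w 0.025 F [-1.1 -2.5 -7. ]
slide in current tool axes [0.0008 0.0005 0.0137]
tool z turn rad 0.0018
slide in turned axes [0.0008 0.0005 0.0137]
moved along -y 0.0299458684060156 x 0.00011131936255808575
```

View pics/w13.png

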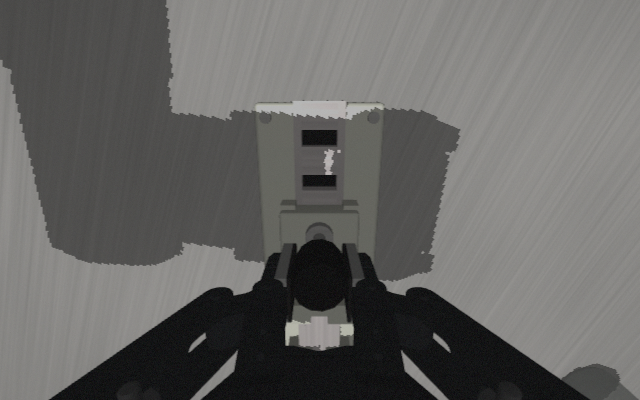

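Two free windows (318,137) and (318,180) are now visible behind the carriage, and the TCP moved 29.9 mm. Lowering the pin.

jog_arm(dr=[[0,0,0],[0,0,0],[0,0,0],[0,0,0],[0,0,0],[0,0,0],[0,0,0],[0,0,0],[0,0,0],[0,0,0]], slide=[[0,0,0.002],[0,0,0.002],[0,0,0.002],[0,0,0.002],[0,0,0.002],[0,0,0.002],[0,0,0.0015],[0,0,0],[0,0,0],[0,0,0]], gripper=[-1,-1,-1,-1,-1,-1,-1,-1,-1,-1])

```text
time_s: 19.1
position: [0.4768, 0.2694, 0.0713]
tool_rot: [[0.935, 0.355, -0.0], [0.355, -0.935, 0.0], [-0.0, -0.0, -1.0]]
ft_force: [-3.5, -1.7, -4.5]
grip_width: 0.0248
```

```bash
python3 - <<'E'
from h import *
snap("wrist","w14"); plan([.4768,.2693,.0711],20.7)
E
```

```text
t 19.15 pos [0.4769 0.2694 0.0713] yaw 20.8 tilt [-0.  0. -1.] w 0.0245 F [-2.6 -1.7 -5.5]
slide in current tool axes [-0.0001  0.      0.0002]
tool z turn rad 0.0017
slide in turned axes [-0.0001  0.      0.0002]
```

View pics/w14.png

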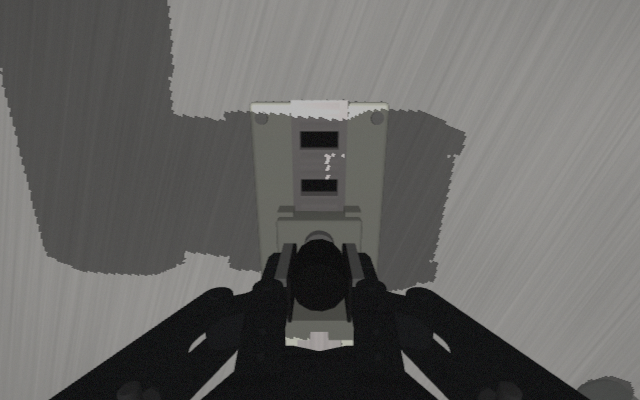

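The pin went in at the original height, but the spring force is still about −5 N, so it is hanging just above the bottom. I'll press down another millimetre.

jog_arm(dr=[[0,0,0],[0,0,0],[0,0,0],[0,0,0],[0,0,0],[0,0,0],[0,0,0],[0,0,0],[0,0,0],[0,0,0]], slide=[[0,0,0.001],[0,0,0.0005],[0,0,0],[0,0,0],[0,0,0],[0,0,0],[0,0,0],[0,0,0],[0,0,0],[0,0,0]], gripper=[-1,-1,-1,-1,-1,-1,-1,-1,-1,-1])

```text
time_s: 20.15
position: [0.477, 0.2694, 0.0711]
tool_rot: [[0.935, 0.355, 0.001], [0.355, -0.935, 0.0], [0.001, 0.0, -1.0]]
ft_force: [-6.4, -3.1, 8.2]
grip_width: 0.0242
```

```bash
python3 - <<'E'
from h import *
snap("wrist","w15"); snap("top","t15"); snap("scene","s15"); plan([.4768,.2693,.0711],20.7)
import cv2
a=cv2.resize(cv2.imread("pics/s15.png")[150:270,200:460],(780,360)); cv2.imwrite("pics/c_s15.png",a)
b=cv2.imread("pics/t15.png"); cv2.imwrite("pics/c_t15.png",cv2.resize(b[60:260,150:450],(780,520)))
E
```

```text
t 20.3 pos [0.4769 0.2694 0.0711] yaw 20.81 tilt [ 0.001  0.    -1.   ] w 0.025 F [-6.9 -3.   8.1]
slide in current tool axes [-0.0002  0.0001  0.    ]
tool z turn rad 0.0019
slide in turned axes [-0.0002  0.0001  0.    ]
```

View pics/c_s15.png

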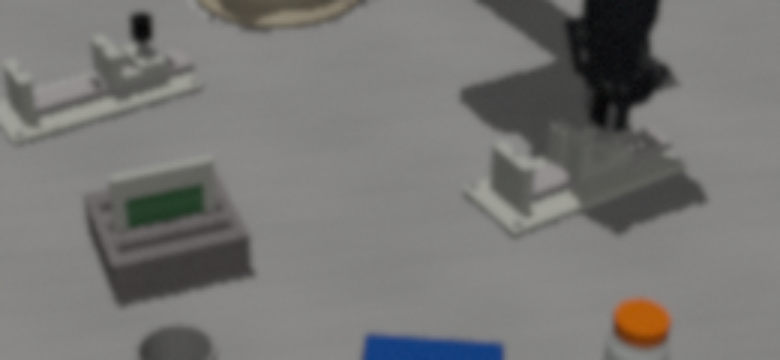

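View pics/c_t15.png

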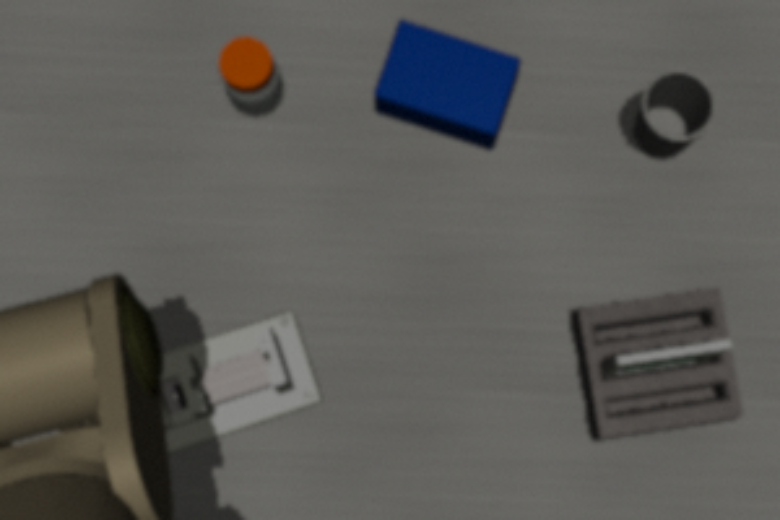

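View pics/w15.png

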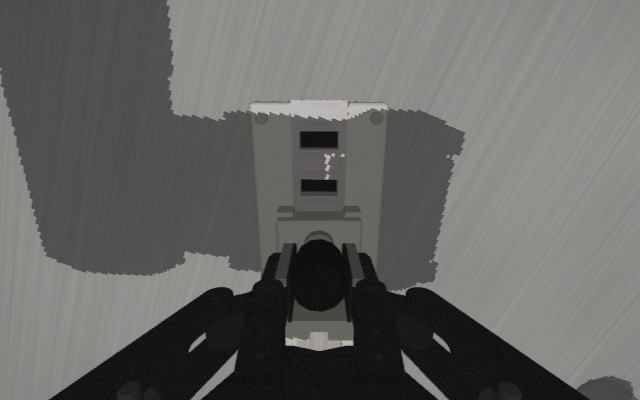

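The TCP is back at its original height (71.1 mm) with +8 N of seating force. The cassette is upright in the middle slot, and the jar, box and cup look unmoved. Handing in.

```bash
python3 - <<'E'
from rig import env, observe
print(env.close_job()); s=observe(); print(s["time_s"],s["position"],s["ft_force"],s["grip_width"])
E
```

```text
the job is handed in; nothing more can be done
None
the job is handed in; nothing more can be done
```

I did the whole task and handed it in at about 20 s; the hand-in gave no verdict. I took the farthest-left rack, lifted the cassette straight out, lowered it into the stand's middle slot and let go. I then gripped the lock knob, pulled it up, slid it one hole along and lowered the pin, and I was still holding the knob at hand-in.

- **Pin pull:** the knob lifted 13.6 mm with about −7 N on the tool, which matches the spring. It did not slip in the pads.
- **Slide:** the tool moved 29.9 mm along the rack, and two free windows then showed behind the carriage.
- **Pin home:** the tool is back at its starting grip height of 71.1 mm, where it stopped with +8 N of seating force. A pin resting on the strip would have left it about 10 mm higher.
- **Other checks:** the fingers are still closed on the knob at about 25 mm, with roughly 7 N of sideways load left. The last pictures show the cassette standing in the middle slot, leaning a little. The jar, cup and tip box look unmoved; I judged that by eye, not by measurement.
- **Mismatch on the way:** I read the tool position too early above the knob, so it came down 7 mm off. I corrected this before closing, and no other check disagreed.

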